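# Open a dough sheeter for roll cleaning and hold its scraper off

## Task

Get the bench dough sheeter ready for wiping its rolls: turn the gap handwheel anticlockwise, over as many grasps as it takes, until its pointer stands at the setting tab on the scale ring, which lowers the bottom roll to the cleaning gap. Only then turn the spring-return scraper dial clockwise past its first two clicks to the third and last, so that the scraper blade is fully off the top roll, and keep holding it there: finish with the dial still held by the gripper, as it springs back when let go. Leave the bench scraper, the spice jar and the deli cup where they are.

Things in the scene. Friction and masses are not known exactly. Their poses are not given: they have to be found in the camera images.
- sheeter: the dough sheeter, fixed to the worktop: 190 deep x 400 wide x 150 mm high, two steel rolls lying left-right between two white end housings with flat steel decks at height 150 mm. Origin: centre of its underside; own x points to its rear, y to its left, z up; its yaw varies. The handwheel stands on the left housing's deck (own position x 0, y +148 mm), the scraper dial on the right one's (x 0, y -148 mm)
- wheel_grip (a point): point on the axis of the gap handwheel at the height to grip it, 192 mm above the worktop. The wheel is a black upright-axis dished handwheel with a fluted rim, 60 mm in diameter (62 over the flutes); its rim reaches from 26 to 55 mm above the deck with free space under and around it (the scale ring and the tab stay below 12 mm above the deck). It is gripped across its diameter from above, at any yaw
- gap_wheel (a joint): angle of the gap handwheel in rad, 0 to 5.6 between stops, growing anticlockwise seen from above; starts between 0 and 0.9 and must be turned by 2.7 to 5.2 rad. It stays where it is left (friction about 0.06 N m) and lowers the bottom roll 2 mm per rad
- pointer_tip (a point): tip of the steel pointer blade that turns with the handwheel, below it, 39 mm from the axis and 6 mm above the deck; an index line on top of the wheel points the same way
- tab_nose (a point): nose of the setting tab, a small steel clamp with a screw, fixed on the outside of the round aluminium scale ring round the handwheel: the point where the pointer tip stands when the setting is reached, 39 mm from the axis. Another place on the ring each time, always reached by anticlockwise turning; pointer tip within 7 mm of it counts
- dial_grip (a point): centre of the bar grip of the scraper dial, on the dial's axis, 32 mm above the deck (182 mm above the worktop). The black bar is 52 mm long, 14 mm wide, from 10 to 44 mm above the deck, on a round skirt of 58 mm diameter and 11 mm height; gripped across its 14 mm width from above. This point's own x axis runs along the bar towards its pointer end (steel line), and turns with the dial
- release_dial (a joint): angle of the scraper dial in rad, 0 at rest, growing clockwise seen from above, stop at 1.30; clicks at 0.4, 0.8 and 1.2 (raised marks on the deck, the third one long). At the third click it pulls back with about 0.1 N m and returns to 0 if let go. The scraper blade swings up with it
- bench_scraper: bench scraper, steel blade with black grip, 100x156x14 mm, lying in front of the sheeter's right end; to be left alone. Origin: centre of its underside
- spice_jar: spice jar with white lid, 47 mm across, 98 mm high, standing left of the sheeter; to be left alone. Origin: centre of its underside
- deli_cup: grey deli cup, 103 mm across, 100 mm high, standing right of the sheeter; to be left alone. Origin: centre of its underside

How it is judged (in metres and radians):
On the way, in this order (a step that is already met when the one before it is completed fails the run):
1. the pointer of the gap handwheel stands at the setting tab, with the scraper dial still at rest (horizontal distance between pointer_tip and tab_nose below 0.007 m and value of joint release_dial below 0.2 rad), for 0.3 s.
2. the scraper dial is held at its third click by the gripper (value of joint release_dial above 1.08 rad and contact force between the fingers and release_dial above 1 N), for 0.3 s.
At the end, for the whole second after the job is handed in: The scraper dial is held still at its third click (beyond 1.08 rad) by the gripper against its spring, while the gap handwheel's pointer still stands within 7 mm of the setting tab (all of step 2 and velocity of joint release_dial between -0.1 and 0.1 rad/s and horizontal distance between pointer_tip and tab_nose below 0.007 m); the arm keeps its last pose, push and grip.
It fails at once if the scraper dial was turned (beyond 0.3 rad) while the pointer was still away from the setting tab (more than 12 mm) (value of joint release_dial above 0.3 rad and horizontal distance between pointer_tip and tab_nose above 0.012 m).
It fails at once if the bench scraper was moved by more than 2 cm (distance of bench_scraper from where it was at the start of the episode above 0.02 m).
It fails at once if the spice jar was moved by more than 2 cm (distance of spice_jar from where it was at the start of the episode above 0.02 m).
It fails at once if the deli cup was moved by more than 2 cm (distance of deli_cup from where it was at the start of the episode above 0.02 m).
It also fails if it takes over 61 s, if anything falls off the work surface, if the arm or the gripper's body presses on something with over 40 N, if the wrist force passes 120 N, or if a joint passes its speed limit or range.

## Robot

A 6-joint arm with a two-finger parallel gripper is mounted at the origin on a cart in front of the work surface, level with it; the furniture and walls round the work are solid. World frame = base frame: x ahead of the robot, y to its left, z up, the work surface at z = 0. Lengths are in mm, angles in rad, forces in N, time in s.
With the tool pointing down it reaches from about 300 to 775 mm from the base axis. Payload 14.6 kg.
Tool frame: the origin (TCP) lies at the very end of the fingers, on their centre line; the grasp point (between the pads) lies 19 mm behind it (grip_point_offset is the distance from the TCP to the grasp point, in mm); z points along the fingers, y is the line along which they close (so a half turn about z gives the same grasp; the last joint's range is limited). The gripper opens to 94 mm and grips with 3 to 60 N. Pads are 16 mm wide; open, the fingers measure 119 mm over their backs; the gripper's body (75 mm by 177 mm) begins 78 mm behind the grasp point.
Start: joints at [1.172, 0.3, 1.521, -0, 1.321, -0.067], TCP at [179.157, 519.992, 205.446] pointing down, gripper open.
Joint ranges: [-3.03, 3.03], [-0.79, 2.21], [0.23, 2.52], [-1.04, 4.18], [0, 3.07], [-2.55, 2.55]. Speed limits (rad/s): [2.22, 2.22, 2.57, 3.14, 3.14, 3.14].

## Interface

Orientations are given as [roll, pitch, yaw] about the fixed x, y, z axes, in that order (R = Rz(yaw) Ry(pitch) Rx(roll)).
In Python, from cell import read_state, camera, camera_info, sign_off, grip_point_offset gives the robot as it stands.
- The arm moves only by the shell command python3 -m handwheel 'ROWS' [FORCE]. ROWS is text: rows parted by semicolons, each of 5 numbers parted by spaces: the shift along the world's x, y, z in units of 40 mm (1.0 is 40 mm), then the turn about the world's z in units of 5 degrees (1.0 is 5 degrees), then the closure, from 0 (fully open) to 1 (shut). In form: dx dy dz yaw gripper; .... A call has 1 to 12 rows; each row shifts and turns the commanded pose from where the row before left it; what a row does not reach is not made up. A row lasts 1/12 s, in which the tool goes at most 41.7 mm and 7.16 degrees, less where a joint would pass 70% of its speed; a pose out of reach is approached as far as the arm can. A call is refused whole if a number of a shift passes 1 or a number of a turn 1, either way. A call with a gripper value outside its range is refused whole. The fingers move at their own pace and stop on an object; FORCE is the grip in N (left out, the last holds). Time passes only in rows, so rows that do not move let the fingers close. It gives the time, the measured TCP pose, the force, the opening and the grip force at its end, in the units of the state.
- read_state(): the state, without advancing time (a new reading comes with each control period).
- camera(name): name is "scene" or "side" or "wrist"; returns (picture, depth): 400x640x3 uint8, red, green, blue; 400x640 float32, mm along the optical axis (not along the pixel's ray), 0 where there is no reading.
- camera_info(name): a dict with "intrinsics" (3x3 intrinsics, pixels), "k1" (the pictures are not rectified: a ray, as slopes to the right and down, at radius r is drawn at 1 + k1 r^2 times it, then the intrinsics apply), "world_from_camera" (4x4, takes a point from camera to world coordinates). Camera axes: x right, y down, z forward; pixel columns grow to the right and rows downward; lengths in mm; the calibration is good to about 2 mm. A picture is of the moment at which its call begins: read the wrist's pose just before it. camera_info takes no time and is no camera call; for the wrist camera it gives the pose at the moment of the call.
- sign_off(): hands the job in; it is judged then, once.
The state is a dict: "clock": time; "joints": joint angles; "qd": joint speeds; "effort": joint torques, N m; "eef_pos": TCP position; "eef_rot": TCP orientation; "wrist_force": force on the tool from outside, world axes, zero at the start; "moment": the same for the moment, N m; "finger_gap": finger opening in mm; "finger_force": force on a finger pad.
Only numpy, scipy, OpenCV 4.12 (cv2) and the standard library are available. Lean on these libraries where they do the work, as an engineer would, in place of code of your own. Each camera call takes 0.05 s, during which the arm holds its last target. There are 200 camera calls.

## Working session

There is one attempt and no reset: what is moved stays moved. The work goes in short steps, Python scripts to look and compute and a shell command to move; the robot and the scene stay as the last step left them, time stands still between calls to the robot, and variables do not carry over. Pictures are saved under pics/ and viewed, at most 10 in all, crops included, and the job is handed in when it is done.

```bash
mkdir -p pics; ls
cat > h.py <<'E'
import numpy as np, cv2
from cell import *
def ray(info,u,v):
    K=np.array(info["intrinsics"]);k1=info["k1"]
    d=np.array([(u-K[0,2])/K[0,0],(v-K[1,2])/K[1,1]]);x=d.copy()
    for _ in range(20): x=d/(1+k1*(x@x))
    T=np.array(info["world_from_camera"]);return T[:3,3],T[:3,:3]@np.array([x[0],x[1],1])
def onplane(info,u,v,z):
    o,d=ray(info,u,v);return o+d*(z-o[2])/d[2]
def proj(info,p):
    K=np.array(info["intrinsics"]);T=np.array(info["world_from_camera"])
    q=T[:3,:3].T@(np.array(p)-T[:3,3]);s=q[:2]/q[2];s=s*(1+info["k1"]*(s@s));return s*[K[0,0],K[1,1]]+[K[0,2],K[1,2]]
def snap(n,f):
    i=camera_info(n);p,d=camera(n);cv2.imwrite(f"pics/{f}.png",p[:,:,::-1]);np.savez(f"pics/{f}.npz",p=p,d=d,**{k:np.array(v) for k,v in i.items()});return i,p,d
E
python3 - <<'E'
from h import *
for n in("scene","side","wrist"):
    i,p,d=snap(n,n+"0"); print(n,np.round(i["world_from_camera"],2).tolist())
s=read_state();print(s)
a=cv2.imread("pics/scene0.png");b=cv2.imread("pics/wrist0.png")
E
```

```text
pics
scene [[0.61, -0.41, 0.67, -336.74], [-0.79, -0.33, 0.52, -628.67], [0.01, -0.85, -0.53, 804.35], [0.0, 0.0, 0.0, 1.0]]
side [[-0.58, -0.29, 0.76, -653.71], [-0.82, 0.24, -0.53, 814.0], [-0.03, -0.93, -0.37, 727.82], [0.0, 0.0, 0.0, 1.0]]
wrist [[0.33, 0.91, 0.26, 102.86], [0.95, -0.31, -0.09, 546.76], [-0.0, 0.28, -0.96, 385.23], [0.0, 0.0, 0.0, 1.0]]
{'clock': 0.15, 'joints': array([ 1.17240111e+00,  3.00368982e-01,  1.52141545e+00, -3.04068730e-06,
        1.32072066e+00, -6.66363247e-02]), 'qd': array([-0.00076278, -0.00130148, -0.00146044,  0.00171433, -0.00079062,
       -0.0009944 ]), 'effort': array([ 1.45725018e-03, -5.31958652e+01, -3.52822924e+01,  7.08039617e-02,
        2.36437231e-02, -5.32443312e-05]), 'eef_pos': array([179.08421149, 519.81885249, 205.01242135]), 'eef_rot': array([-3.14068205e+00, -5.78170999e-05,  2.80983449e+00]), 'wrist_force': array([ 0.61251107, -1.34564493, -0.86610325]), 'moment': array([-0.00102914,  0.05123281, -0.0016523 ]), 'finger_force': 0.0, 'finger_gap': 94.01806891218689}
```

View pics/scene0.png

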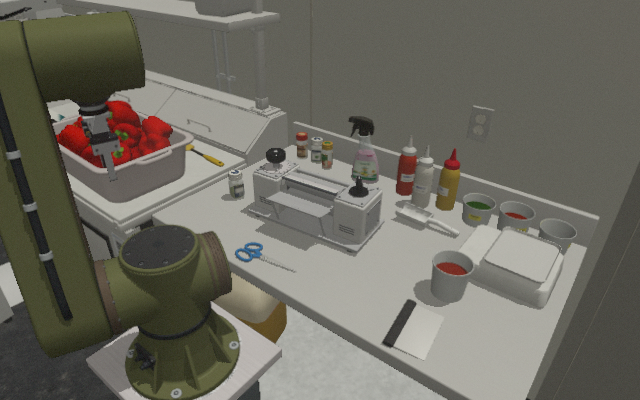

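View pics/wrist0.png

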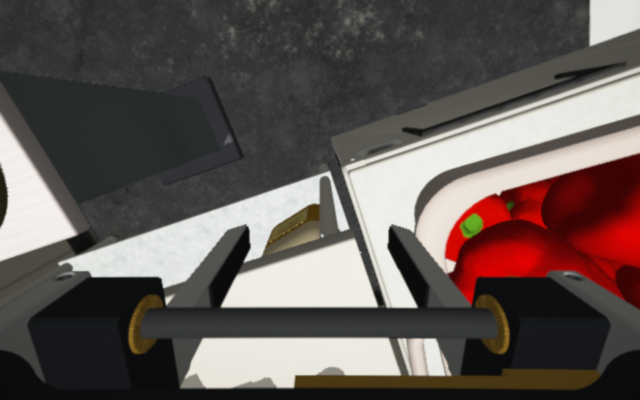

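The scene view shows the sheeter, with the handwheel at about (276,155) and the dial at about (360,187). The spice jar is at (236,183), the deli cup at (450,275) and the bench scraper at (415,328). Next I'll compute positions and enlarge the side view.

Run:
```python
from h import *
i=camera_info("scene")
w=onplane(i,276,153,205);d=onplane(i,360,182,194)
print(w,d,np.linalg.norm((w-d)[:2]))
for u,v in((236,172),(450,265)):print(onplane(i,u,v,98))
j=camera_info("side");print(proj(j,w),proj(j,d))
p=cv2.imread("pics/side0.png");q=cv2.imread("pics/scene0.png")[130:250,225:395]
def c(p,u,v,w=55,h=75):
    u,v=int(u),int(v);return cv2.resize(p[max(v-w,0):v+w,max(u-h,0):u+h],(390,290),interpolation=cv2.INTER_CUBIC)
a,b=proj(j,w),proj(j,d)
s=cv2.imread("pics/scene0.png")
cv2.imwrite("pics/m.png",np.vstack([np.hstack([c(p,*a),c(p,*b)]),np.hstack([c(s,276,155),c(s,360,187)])]))
```

```text
[571.59378922 232.28757108 205.        ] [597.95910994 -60.98015109 194.        ] 294.4504831063388
[540.84258283 391.66608953  98.        ]
[ 534.23544784 -375.50590579   98.        ]
[246.07853842 190.5044256 ] [326.65769907 169.53949626]
```

View pics/m.png

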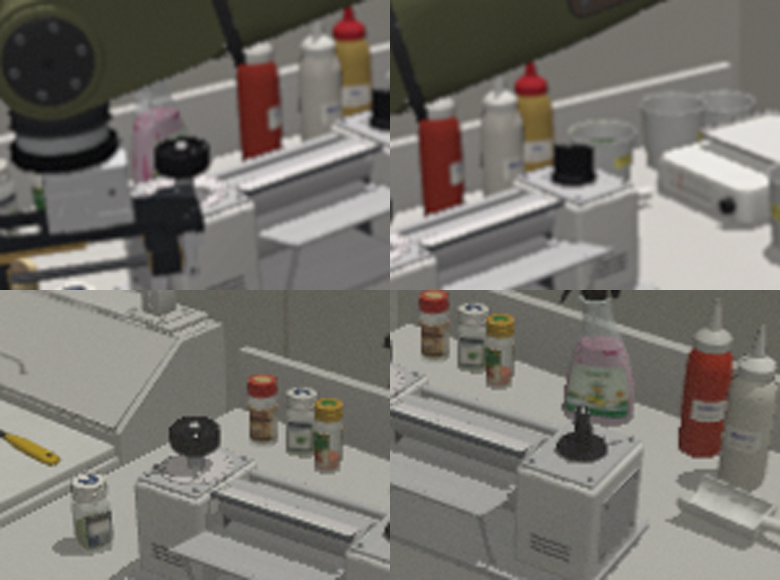

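```bash
python3 -m handwheel '0 0 0.9 0 0;0 0 0.9 0 0;0 0 0.9 0 0;0 0 0.9 0 0'; python3 -m handwheel '0.8 -0.6 0 0 0;0.8 -0.6 0 0 0;0.8 -0.6 0 0 0;0.8 -0.6 0 0 0;0.8 -0.6 0 0 0;0.8 -0.6 0 0 0;0.8 -0.6 0 0 0;0.8 -0.6 0 0 0;0.8 -0.6 0 0 0;0.8 -0.6 0 0 0;0.8 -0.6 0 0 0;0.8 -0.6 0 0 0'; python3 -m handwheel '0 0 0 0 0;0 0 0 0 0;0 0 0 0 0'
python3 - <<'E'
from h import *
i,p,d=snap("wrist","w1");s=read_state();print(s["eef_pos"],s["eef_rot"],s["clock"],s["joints"])
print(proj(i,[571.6,232.3,205]))
cv2.imwrite("pics/w1.png",p[:,:,::-1])
E
```

```text
clock: 0.48
eef_pos: [179.0, 519.6, 351.1]
eef_rot: [-3.141, -0.0, 2.81]
wrist_force: [-0.1, -0.1, 0.1]
finger_gap: 94.0
finger_force: 0.0
clock: 1.48
eef_pos: [564.4, 230.4, 349.3]
eef_rot: [-3.141, -0.0, 2.81]
wrist_force: [0.4, 0.0, 0.3]
finger_gap: 94.0
finger_force: 0.0
clock: 1.73
eef_pos: [562.8, 232.3, 349.1]
eef_rot: [-3.141, -0.001, 2.81]
wrist_force: [0.1, -0.0, -0.3]
finger_gap: 93.7
finger_force: 0.0
[562.51515678 232.69295982 349.5586592 ] [ 3.14146597e+00 -9.39742030e-05  2.81057556e+00] 1.7833 [ 3.32000652e-01  3.82444327e-01  1.08510254e+00  1.58532398e-04
  1.67404187e+00 -9.07762240e-01]
[320.87368345 192.0513757 ]
```

View pics/w1.png

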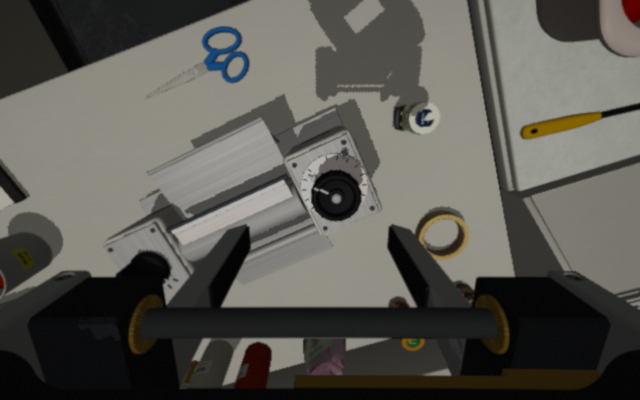

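The wheel rim centre is at about (337,197), with the index line pointing to (318,189). The spice jar is at (423,118). I'll enlarge the ring.

Run:
```python
from h import *
p=cv2.imread("pics/w1.png")[145:245,280:390]
cv2.imwrite("pics/w1c.png",cv2.convertScaleAbs(cv2.resize(p,None,fx=6,fy=6,interpolation=cv2.INTER_CUBIC),alpha=1.1))
```

```text
(no output)
```

View pics/w1c.png

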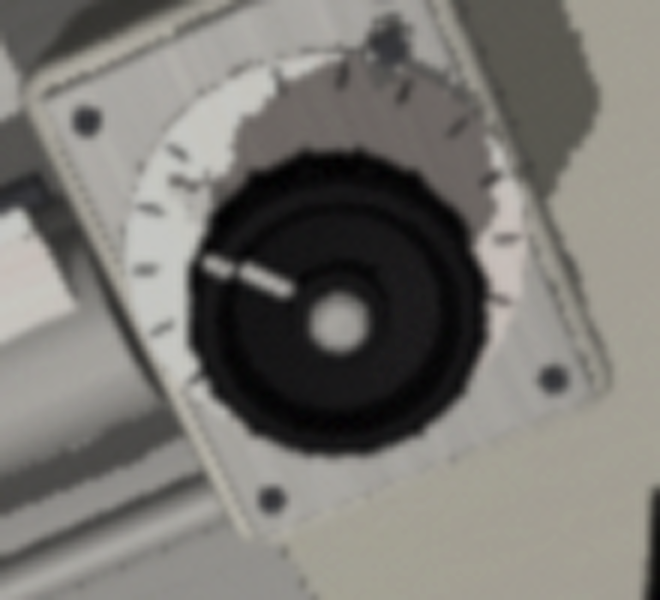

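```bash
python3 - <<'E'
from h import *
d=np.load("pics/w1.npz");i={k:d[k] for k in("intrinsics","k1","world_from_camera")}
print(onplane(i,336.7,195.5,203),d["d"][190:200:3,330:345:5],i["intrinsics"])
c=onplane(i,336.2,198.8,205);print(c,onplane(i,280+210/6,145+265/6,205)-c,onplane(i,280+390/6,145+45/6,156))
E
python3 -m handwheel '0 0 0 -1 0;0 0 0 -1 0;0 0 0 -1 0;0 0 0 -1 0;0 0 0 -1 0;0 0 0 -1 0;0 0 0 -1 0;0 0 0 -1 0;0 0 0 -1 0;0 0 0 -1 0;0 0 0 -1 0;0 0 0 -1 0' | grep eef
python3 -m handwheel '0 0 0 -1 0;0 0 0 -1 0;0 0 0 -1 0;0 0 0 -1 0;0 0 0 -1 0;0 0 0 -1 0;0 0 0 -1 0;0 0 0 -1 0;0 0 0 0 0;0 0 0 0 0'|grep eef
python3 -c "
from h import *
snap('wrist','w2');print(read_state()['eef_rot'])"
python3 -m handwheel '0 0 0 -1 0;0 0 0 -1 0;0 0 0 -1 0;0 0 0 -1 0;0 0 0 -1 0;0 0 0 -1 0;0 0 0 -1 0;0 0 0 -1 0;0 0 0 -1 0;0 0 0 -1 0;0 0 0 0 0;0 0 0 0 0'
python3 - <<'E'
from h import *
snap('wrist','w3')
out=[]
for f in("w2","w3"):
    d=np.load(f"pics/{f}.npz");i={k:d[k] for k in("intrinsics","k1","world_from_camera")}
    u,v=proj(i,[572,228,180]).astype(int);print(f,u,v,i["world_from_camera"][:3,3])
    p=cv2.imread(f"pics/{f}.png")[v-50:v+50,u-33-17:u+50];out.append(cv2.resize(p,(400,400),interpolation=cv2.INTER_CUBIC))
cv2.imwrite("pics/w23.png",np.hstack(out))
E
```

```text
[582.28564314 248.55669272 203.        ] [[343.14075 337.48746 339.9802 ]
 [337.6336  337.5889  336.85864]
 [339.69736 333.77197 335.811  ]
 [338.4211  335.46094 335.07986]] [[285.47609462   0.         318.51530093]
 [  0.         285.47609462 195.54657337]
 [  0.           0.           1.        ]]
[585.38065853 246.79905702 205.        ] [-19.35560839 -19.88517745   0.        ] [544.08924159 275.3308282  156.        ]
eef_pos: [562.1, 233.2, 350.1]
eef_rot: [3.141, -0.0, 1.76]
eef_pos: [562.4, 232.9, 349.9]
eef_rot: [3.141, -0.0, 1.069]
[ 3.14126922e+00 -4.34049169e-04  1.06874077e+00]
clock: 4.67
eef_pos: [563.0, 232.2, 349.6]
eef_rot: [-3.142, -0.0, 0.196]
wrist_force: [-0.0, 0.1, -1.1]
finger_gap: 94.0
finger_force: 0.0
w2 327 180 [601.92564106 304.35042307 530.20777414]
w3 323 173 [643.06819894 248.42268556 529.84140283]
```

View pics/w23.png

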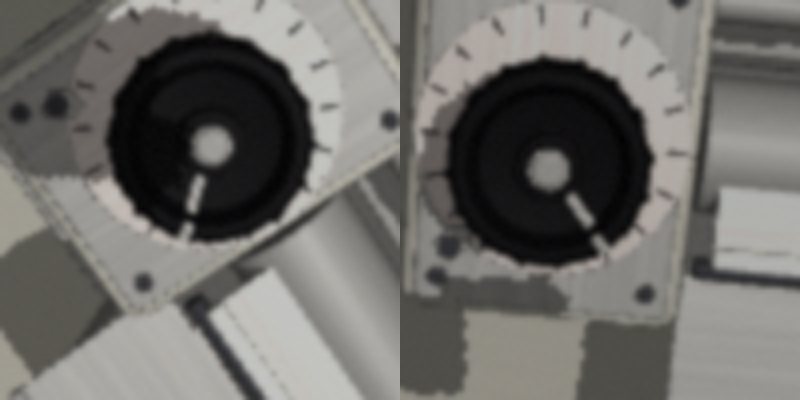

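Three views show the index line, and the tab's dark screw sits beside the rear... corner screw: w2 crop (55,105), w3 crop (448,245), w1 crop (390,45). I'll triangulate these.

```bash
cat > m.py <<'E'
from h import *
def L(f):
    d=np.load(f"pics/{f}.npz");return {k:d[k] for k in("intrinsics","k1","world_from_camera")}
I={f:L(f) for f in("w1","w2","w3")}
px={"w1":lambda x,y:(280+x/6-.4,145+y/6-.4),"w2":lambda x,y:(277+x/4-.4,130+y/4-.4),"w3":lambda x,y:(273+(x-400)/4-.4,123+y/4-.4)}
def tri(o):
    A=0;b=0;R=[]
    for f,(x,y) in o.items():
        c,d=ray(I[f],*px[f](x,y));d/=np.linalg.norm(d);P=np.eye(3)-np.outer(d,d);A=A+P;b=b+P@c;R.append((P,c))
    s=np.linalg.solve(A,b);return s,[round(float(np.linalg.norm(P@(s-c))),1) for P,c in R]
print("hub",tri(dict(w1=(337,323),w2=(212,145),w3=(549,170))))
print("rim",tri(dict(w1=(340,302),w2=(213,138),w3=(549,162))))
print("lin",tri(dict(w1=(290,291),w2=(200,180),w3=(572,197))))
print("lout",tri(dict(w1=(207,262),w2=(186,237),w3=(605,253))))
print("tab",tri(dict(w1=(390,45),w2=(55,105),w3=(448,245))))
print("screws",[tri(o) for o in (dict(w2=(20,112),w3=(437,275)),dict(w1=(87,120),w2=(143,283),w3=(645,293)),dict(w1=(270,500),w2=(390,120),w3=(680,0)))])
for f in I: print(f,[onplane(I[f],*px[f](x,y),157)[:2].round(1) for x,y in [dict(w1=(390,45),w2=(55,105),w3=(448,245))[f]]],
 onplane(I[f],*px[f](*dict(w1=(340,302),w2=(213,138),w3=(549,162))[f]),204).round(1))
E
python3 m.py
```

```text
hub (array([584.46117135, 246.76865594, 206.00214594]), [0.3, 0.3, 0.2])
rim (array([584.61194079, 247.23339676, 193.54536357]), [0.8, 0.9, 0.2])
lin (array([576.61065892, 238.97222947, 201.11723079]), [0.6, 0.4, 0.4])
lout (array([564.32604359, 226.50247223, 206.89176344]), [0.1, 0.8, 0.7])
tab (array([543.38630448, 274.9309008 , 156.54200876]), [0.1, 0.4, 0.4])
screws [(array([530.63110962, 277.6781393 , 149.75645498]), [0.1, 0.1]), (array([538.06484098, 206.02596106, 150.3097518 ]), [0.2, 0.4, 0.3]), (array([637.13073308, 215.94392989, 152.18395121]), [0.1, 0.6, 0.5])]
w1 [array([543.3, 275. ])] [581.2 248.3 204. ]
w2 [array([543.2, 274.7])] [585.7 248.3 204. ]
w3 [array([543.8, 275.1])] [586.2 247.3 204. ]
```

```bash
python3 - <<'E'
from h import *
d=np.load("pics/scene0.npz");i={k:d[k] for k in("intrinsics","k1","world_from_camera")}
T=i["world_from_camera"]
for u,v in((360,125),(368,130),(370,160),(372,185),(408,165),(327,155),(302,145)):
    o,r=ray(i,u,v);print(u,v,(o+r*d["d"][v,u]).round())
E
python3 -m handwheel '0.54 0.37 0 0 0;0 0 -0.9 0 0;0 0 -0.9 0 0;0 0 -0.9 0 0;0 0 0 0 0;0 0 0 0 0'
```

```text
360 125 [895. 135. 221.]
368 130 [912. 112. 203.]
370 160 [909.  92.  94.]
372 185 [906.  74.  -1.]
408 165 [908. -57. 122.]
327 155 [899. 277.  61.]
302 145 [901. 402.  66.]
clock: 5.22
eef_pos: [584.4, 246.8, 241.2]
eef_rot: [3.141, 0.002, 0.194]
wrist_force: [0.6, -0.4, 0.3]
finger_gap: 94.0
finger_force: 0.0
```

Clutter is well clear. I'll descend and grip.

```bash
python3 -m handwheel '0 0 -0.9 0 0;0 0 -0.8 0 0;0 0 0 0 0;0 0 0 0 0' ; python3 -m handwheel '0 0 0 0 1;0 0 0 0 1;0 0 0 0 1;0 0 0 0 1;0 0 0 0 1;0 0 0 0 1;0 0 0 0 1;0 0 0 0 1' 25; python3 -m handwheel '0 0 0 0.5 1;0 0 0 1 1;0 0 0 1 1;0 0 0 1 1;0 0 0 1 1;0 0 0 1 1;0 0 0 0.5 1;0 0 0 0 1'
```

```text
clock: 5.55
eef_pos: [585.3, 247.0, 175.6]
eef_rot: [-3.141, -0.001, 0.193]
wrist_force: [-0.9, 0.0, 0.9]
finger_gap: 93.8
finger_force: 0.0
clock: 6.22
eef_pos: [584.9, 246.9, 174.0]
eef_rot: [-3.141, -0.001, 0.192]
wrist_force: [-1.3, 0.3, 5.4]
finger_gap: 59.5
finger_force: 25.0
clock: 6.88
eef_pos: [584.8, 247.1, 174.0]
eef_rot: [-3.141, -0.001, 0.718]
wrist_force: [-1.4, 0.9, 5.8]
finger_gap: 59.7
finger_force: 25.0
```

```bash
python3 -m handwheel '0 0 0 1 1;0 0 0 1 1;0 0 0 1 1;0 0 0 1 1;0 0 0 1 1;0 0 0 1 1;0 0 0 1 1;0 0 0 1 1;0 0 0 1 1;0 0 0 1 1;0 0 0 1 1;0 0 0 1 1';python3 -m handwheel '0 0 0 1 1;0 0 0 1 1;0 0 0 1 1;0 0 0 1 1;0 0 0 1 1;0 0 0 1 1;0 0 0 1 1;0 0 0 1 1;0 0 0 1 1;0 0 0 1 1;0 0 0 0 1;0 0 0 0 1'
python3 -m handwheel '0 0 0 0 0;0 0 0 0 0;0 0 0 0 0;0 0 0 0 0;0 0 0 0 0;0 0 0 0 0'
python3 - <<'E'
from h import *
i,p,d=snap("wrist","w4")
u,v=proj(i,[584.5,246.9,200]).astype(int);print(u,v)
a=p[max(v-60,0):v+60,u-80:u+80,::-1];cv2.imwrite("pics/w4c.png",cv2.resize(a,None,fx=4,fy=4,interpolation=cv2.INTER_CUBIC))
E
```

```text
clock: 7.88
eef_pos: [584.4, 247.3, 174.0]
eef_rot: [-3.141, -0.001, 1.767]
wrist_force: [-5.6, 1.4, 6.3]
finger_gap: 59.4
finger_force: 25.0
clock: 8.88
eef_pos: [584.0, 247.0, 174.0]
eef_rot: [-3.141, -0.001, 2.636]
wrist_force: [-8.1, -0.1, 8.1]
finger_gap: 59.6
finger_force: 25.0
clock: 9.38
eef_pos: [584.8, 246.7, 173.3]
eef_rot: [-3.141, -0.0, 2.635]
wrist_force: [-0.3, 0.5, -0.3]
finger_gap: 93.0
finger_force: 0.0
317 254
```

View pics/w4c.png

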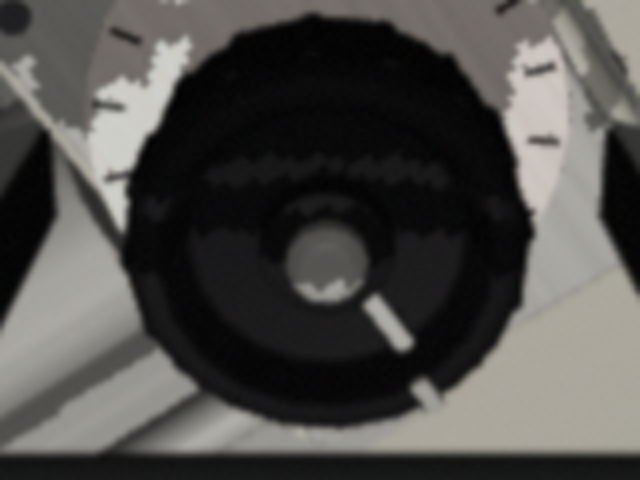

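The index line runs from (370,298) to (432,400), with the hub at (327,260). I'll convert this to a world angle.

Run:
```python
from h import *
d=np.load("pics/w4.npz");i={k:d[k] for k in("intrinsics","k1","world_from_camera")}
g=lambda x,y,z:onplane(i,237+x/4-.4,194+y/4-.4,z)
h=g(327,260,206);print(h)
for q in(g(370,298,201),g(410,350,201),g(413,385,206),g(432,405,206)): e=q-[584.5,246.9,0];print(q.round(1),np.degrees(np.arctan2(e[1],e[0]))%360)
```

```text
[584.28802756 247.30307992 206.        ]
[595.3 248.5 201. ] 8.64396972049705
[606.  249.6 201. ] 7.246168564524776
[608.5 248.5 206. ] 3.7529546754306167
[612.9 249.4 206. ] 4.939769245422413
```

No slip: the wheel turned 140°, and 140° remain. I'll rewind the open gripper and grasp again.

```bash
R='0 0 0 -1 0;0 0 0 -1 0;0 0 0 -1 0;0 0 0 -1 0;0 0 0 -1 0;0 0 0 -1 0;0 0 0 -1 0'; true; python3 -m handwheel '0 0 0 -1 0;0 0 0 -1 0;0 0 0 -1 0;0 0 0 -1 0;0 0 0 -1 0;0 0 0 -1 0;0 0 0 -1 0;0 0 0 -1 0;0 0 0 -1 0;0 0 0 -1 0;0 0 0 -1 0;0 0 0 -1 0' >/dev/null; python3 -m handwheel '0 0 0 -1 0;0 0 0 -1 0;0 0 0 -1 0;0 0 0 -1 0;0 0 0 -1 0;0 0 0 -1 0;0 0 0 -1 0;0 0 0 -1 0;0 0 0 -1 0;0 0 0 -1 0;0 0 0 -1 0;0 0 0 -1 0'; python3 -m handwheel '0 0 0 -1 0;0 0 0 -1 0;0 0 0 -1 0;0 0 0 -1 0;0 0 0 0 0;0 0 0 0 0'; python3 -m handwheel '0 0 0 0 1;0 0 0 0 1;0 0 0 0 1;0 0 0 0 1;0 0 0 0 1;0 0 0 0 1;0 0 0 0 1;0 0 0 0 1' 25
```

```text
clock: 11.43
eef_pos: [584.8, 246.8, 173.4]
eef_rot: [3.142, 0.0, 0.536]
wrist_force: [0.6, 0.0, -0.3]
finger_gap: 93.6
finger_force: 0.0
clock: 11.93
eef_pos: [584.8, 246.8, 173.4]
eef_rot: [-3.142, 0.0, 0.194]
wrist_force: [-0.9, -0.2, -0.1]
finger_gap: 94.1
finger_force: 0.0
clock: 12.6
eef_pos: [584.7, 246.8, 173.4]
eef_rot: [-3.142, -0.0, 0.192]
wrist_force: [0.3, 0.5, -0.6]
finger_gap: 59.2
finger_force: 25.0
```

```bash
python3 -m handwheel '0 0 0 0.5 1;0 0 0 1 1;0 0 0 1 1;0 0 0 1 1;0 0 0 1 1;0 0 0 1 1;0 0 0 1 1;0 0 0 1 1;0 0 0 1 1;0 0 0 1 1;0 0 0 1 1;0 0 0 1 1'; python3 -m handwheel '0 0 0 1 1;0 0 0 1 1;0 0 0 1 1;0 0 0 1 1;0 0 0 1 1;0 0 0 1 1;0 0 0 1 1;0 0 0 1 1;0 0 0 1 1;0 0 0 1 1;0 0 0 1 1;0 0 0 1 1'; python3 -m handwheel '0 0 0 1 1;0 0 0 1 1;0 0 0 1 1;0 0 0 1 1;0 0 0 0.5 1;0 0 0 0 1;0 0 0 0 1'; python3 -m handwheel '0 0 0 0 0;0 0 0 0 0;0 0 0 0 0;0 0 0 0 0;0 0 0 0 0;0 0 0 0 0'; python3 -m handwheel '0 0 0.9 0 0;0 0 0.9 0 0;0 0 0.9 0 0;0 0 0.9 0 0;0 0 0.9 0 0;0 0 0 0 0;0 0 0 0 0'
python3 - <<'E'
from h import *
i,p,d=snap("wrist","w5")
u,v=proj(i,[584.5,246.9,180]).astype(int);print(u,v)
a=p[max(v-50,0):v+50,u-60:u+60,::-1];cv2.imwrite("pics/w5c.png",cv2.resize(a,None,fx=6,fy=6,interpolation=cv2.INTER_CUBIC))
E
```

```text
clock: 13.6
eef_pos: [584.5, 247.1, 173.4]
eef_rot: [-3.141, -0.0, 1.2]
wrist_force: [-1.9, 2.5, -0.1]
finger_gap: 59.0
finger_force: 25.0
clock: 14.6
eef_pos: [584.2, 247.1, 173.4]
eef_rot: [-3.141, -0.001, 2.247]
wrist_force: [-4.5, 1.5, 1.3]
finger_gap: 59.1
finger_force: 25.0
clock: 15.18
eef_pos: [584.1, 247.0, 173.4]
eef_rot: [-3.141, -0.001, 2.636]
wrist_force: [-6.9, 0.3, 2.1]
finger_gap: 59.2
finger_force: 25.0
clock: 15.68
eef_pos: [584.8, 246.8, 173.4]
eef_rot: [3.142, 0.0, 2.635]
wrist_force: [-0.3, 0.1, 0.3]
finger_gap: 93.2
finger_force: 0.0
clock: 16.27
eef_pos: [585.1, 246.9, 355.3]
eef_rot: [3.139, 0.002, 2.635]
wrist_force: [0.5, 0.0, -0.5]
finger_gap: 93.8
finger_force: 0.0
317 178
```

View pics/w5c.png

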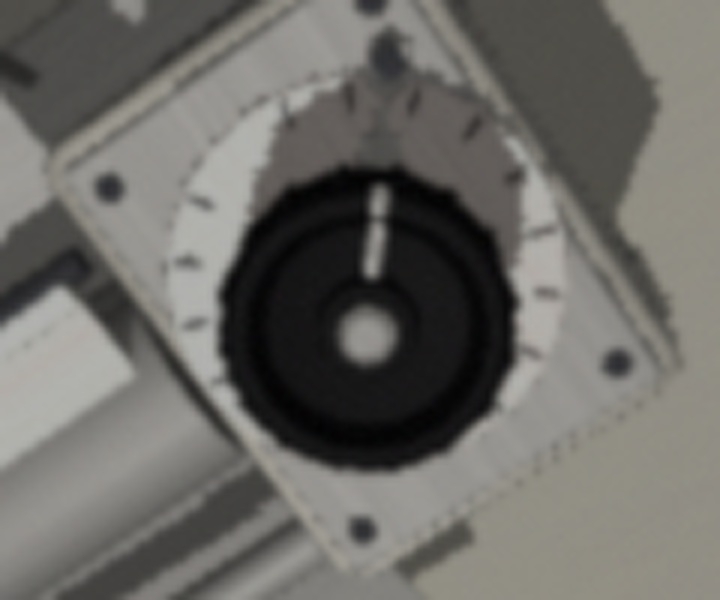

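The pointer (380,130), the index line and the tab (388,55) line up. Next is the dial.

```bash
python3 -m handwheel '0.1 -0.92 0 0 0;0.1 -0.92 0 0 0;0.1 -0.92 0 0 0;0.1 -0.92 0 0 0;0.1 -0.92 0 0 0;0.1 -0.92 0 0 0;0.1 -0.92 0 0 0;0.05 -0.92 0 0 0;0 0 0 0 0;0 0 0 0 0;0 0 0 0 0'
python3 - <<'E'
from h import *
i,p,d=snap("wrist","w6")
u,v=proj(i,[614.8,-47.5,190]).astype(int);print(u,v)
a=p[max(v-50,0):v+50,u-60:u+60,::-1];cv2.imwrite("pics/w6c.png",cv2.resize(a,None,fx=6,fy=6,interpolation=cv2.INTER_CUBIC))
E
```

```text
clock: 17.23
eef_pos: [614.6, -47.2, 352.2]
eef_rot: [-3.141, -0.002, 2.635]
wrist_force: [-0.2, -0.3, -0.7]
finger_gap: 94.4
finger_force: 0.0
318 182
```

View pics/w6c.png

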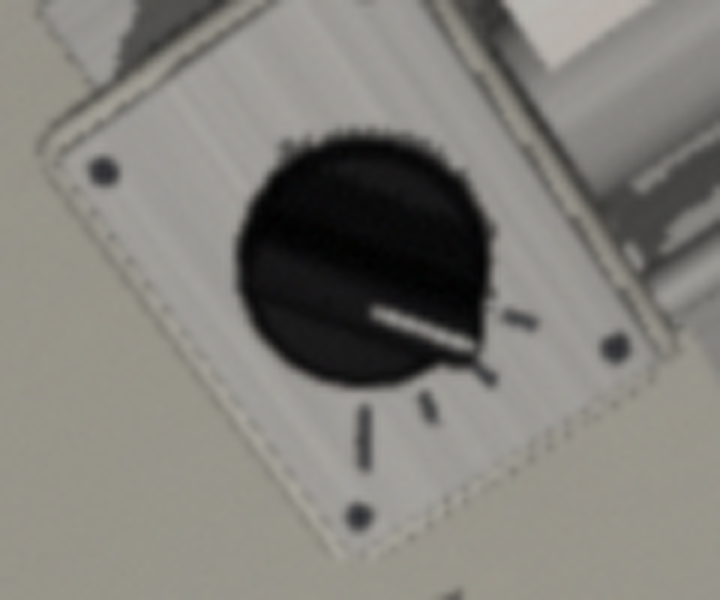

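The steel line runs from (370,312) to (472,348), the rest mark is at (520,320), and the third mark is at (364,437).

Run:
```python
from h import *
d=np.load("pics/w6.npz");i={k:d[k] for k in("intrinsics","k1","world_from_camera")}
g=lambda x,y,z:onplane(i,258+x/6-.4,132+y/6-.4,z)
A=g(370,312,194);B=g(472,348,194);e=B-A;an=np.degrees(np.arctan2(e[1],e[0]));print(A,B,an)
print("skirt",g(363,260,160)); c=np.array([614.8,-47.5])
for x,y in((520,320),(485,372),(428,407),(364,437)):
    q=g(x,y,150)[:2]-c;print(q,np.degrees(np.arctan2(q[1],q[0])))
q=[g(*s,150)[:2] for s in((104,172),(358,516),(616,347))];print(q)
```

```text
[616.06873093 -46.97501888 194.        ] [632.79475274 -32.41421222 194.        ] 41.041139026535575
skirt [612.14925781 -46.54355754 160.        ]
[28.9566116  24.63342397] 40.38785232186277
[36.01765183 11.78729943] 18.12143535034756
[37.05789604 -3.8065672 ] -5.864822308955233
[ 36.23742696 -20.42600443] -29.40871638967611
[array([568.20480499, -88.62747735]), array([667.56273824, -78.73844185]), array([660.18606051,  -6.47676788])]
```

```bash
python3 -m handwheel '0 0 0 -1 0;0 0 0 -1 0;0 0 0 -1 0;0 0 0 -1 0;0 0 0 -1 0;0 0 0 -1 0;0 0 0 -1 0;0 0 0 -1 0;0 0 0 -1 0;0 0 0 -1 0;0 0 0 -1 0;0 0 0 -1 0' >/dev/null; python3 -m handwheel '0 0 0 -1 0;0 0 0 -1 0;0 0 0 -1 0;0 0 0 -1 0;0 0 0 -1 0;0 0 0 -1 0;0 0 0 -1 0;0 0 0 -1 0;0 0 0 -1 0;0 0 0 -1 0;0 0 0 0 0;0 0 0 0 0'; python3 -m handwheel '0 0 -0.9 0 0;0 0 -0.9 0 0;0 0 -0.9 0 0;0 0 -0.9 0 0;0 0 -0.5 0 0;0 0 0 0 0;0 0 0 0 0;0 0 0 0 0'
```

```text
clock: 19.28
eef_pos: [614.7, -46.5, 353.2]
eef_rot: [-3.141, 0.0, 0.72]
wrist_force: [0.1, 1.1, -0.2]
finger_gap: 94.0
finger_force: 0.0
clock: 19.95
eef_pos: [615.5, -47.4, 191.5]
eef_rot: [3.14, -0.002, 0.717]
wrist_force: [0.0, -0.2, -0.1]
finger_gap: 94.1
finger_force: 0.0
```

```bash
python3 -m handwheel '-0.02 0 -0.6 0 0;0 0 0 0 0;0 0 0 0 0;0 0 0 0 0'; python3 -m handwheel '0 0 0 0 1;0 0 0 0 1;0 0 0 0 1;0 0 0 0 1;0 0 0 0 1;0 0 0 0 1;0 0 0 0 1;0 0 0 0 1;0 0 0 0 1;0 0 0 0 1;0 0 0 0 1;0 0 0 0 1' 45
```

```text
clock: 20.28
eef_pos: [614.6, -47.6, 167.4]
eef_rot: [3.14, -0.001, 0.716]
wrist_force: [0.6, -0.4, -0.1]
finger_gap: 93.7
finger_force: 0.0
clock: 21.28
eef_pos: [614.0, -47.6, 165.5]
eef_rot: [-3.142, 0.0, 0.715]
wrist_force: [-0.3, 0.4, -0.3]
finger_gap: 17.5
finger_force: 0.0
```

```bash
python3 -m handwheel '0 0 0 0 1;0 0 0 0 1;0 0 0 0 1'; python3 -m handwheel '0 0 0 -0.5 1;0 0 0 -0.8 1;0 0 0 -0.8 1;0 0 0 -0.8 1;0 0 0 -0.8 1;0 0 0 0 1'
```

```text
clock: 21.53
eef_pos: [614.1, -47.7, 165.5]
eef_rot: [3.141, -0.0, 0.715]
wrist_force: [2.6, -1.5, -0.9]
finger_gap: 13.9
finger_force: 45.0
clock: 22.03
eef_pos: [614.0, -47.7, 165.5]
eef_rot: [3.141, -0.0, 0.389]
wrist_force: [1.6, -1.6, -0.9]
finger_gap: 13.9
finger_force: 45.0
```

```bash
python3 -m handwheel '0 0 0 -0.9 1;0 0 0 -0.9 1;0 0 0 -0.9 1;0 0 0 -0.9 1;0 0 0 -0.9 1;0 0 0 -0.9 1;0 0 0 -0.9 1;0 0 0 -0.9 1;0 0 0 -0.9 1;0 0 0 -0.9 1;0 0 0 -0.9 1;0 0 0 -0.7 1'; python3 -m handwheel '0 0 0 0 1;0 0 0 0 1;0 0 0 0 1;0 0 0 0 1;0 0 0 0 1;0 0 0 0 1'
python3 - <<'E'
from h import *
print(read_state()["moment"])
s,p,d=snap("scene","s7");i,q,e=snap("wrist","w7")
a=p[130:250,225:395,::-1];a=cv2.resize(a,(400,300),interpolation=cv2.INTER_CUBIC)
b=cv2.resize(q[:,:,::-1],(400,300))
cv2.imwrite("pics/f.png",np.hstack([a,b]))
E
```

```text
clock: 23.03
eef_pos: [614.0, -47.7, 165.5]
eef_rot: [-3.142, -0.0, -0.534]
wrist_force: [1.4, -1.5, -0.9]
finger_gap: 13.8
finger_force: 45.0
clock: 23.53
eef_pos: [614.0, -47.7, 165.5]
eef_rot: [-3.142, -0.0, -0.532]
wrist_force: [3.2, -2.4, -1.5]
finger_gap: 13.9
finger_force: 45.0
[-0.32493732 -0.36944754  0.17060846]
```

View pics/f.png

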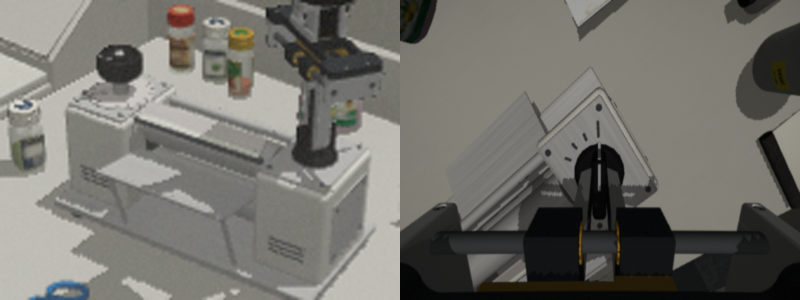

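The dial's steel line (598,170) points at the long third mark (598,130). It was turned 1.25 rad and is held with 45 N, and the wheel is undisturbed. Handing in.

```bash
python3 -c "from cell import *; print(sign_off())"
```

```text
the job is handed in; nothing more can be done
None
```

The job is handed in: the handwheel pointer was turned 280° anticlockwise over two grasps to the setting tab, and the scraper dial is held at its third click (about 1.25 rad, 45 N grip), though the hand-in returned no verdict.

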